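# Return a test weight through the spring flap of its register bay

### The job

Put the stemmed test weight (the one with the long thin stem) back in the register bay: push it gently and upright along the bench through the spring flap, its stem in the slot of the guard above, and press it against the sprung pad at the back with about 8 N for half a second, never more than 15 N. Then let go and leave the weight standing in the bay with the flap swung shut behind it; do not disturb the other things on the bench.

Things in the scene. Friction and masses are not known exactly. Their poses are not given: they have to be found in the camera images.
- weight: The stemmed test weight, bright steel, about 0.42 kg (varies 15 %), standing on the bench: a round body 40 mm in diameter and 38 mm high, and on it a plain round stem 14 mm in diameter and 58 mm long (top 96 mm above the underside). Origin: centre of the underside; z up along the stem; its yaw means nothing.
- bay: The register bay, fixed to the bench: a white channel 166 mm long, 64 mm wide (102 mm over its 3 mm thick feet), without a floor: the bench is its floor. Origin: on the bench at the middle of the open mouth; x points into the bay along its centre line, y to its left, z up. Side walls 42 mm high, 52 mm apart. The flap stands across the mouth; a sprung pad is at the back.
- guard (a point): Pale plastic guard plate lying on the bay's walls from mouth to end, underside 42 mm and top 46 mm above the bench. Point: middle of its top, 79 mm from the mouth. A slot 22 mm wide along its centre line, open at the mouth, lets the weight's stem pass, so the weight's body can enter only through the mouth. Keep the fingertips above it.
- cheeks (a point): Start of the bay's aluminium guide cheeks, on the centre line 56 mm from the mouth and 21 mm up. From here to the back they leave 44 mm, centred; the 17 mm before are a slanted lead-in from the 52 mm wide part.
- hinge (a point): Axis of the flap's upright hinge, at mid-height of the flap: 2 mm inside the mouth, 24.5 mm left of the bay's centre line, 21 mm up. The aluminium flap is 46 mm wide, 34 mm high (4 to 38 mm above the bench), 3 mm thick.
- flap (a joint): Angle of the spring flap, rad: 0 shut across the mouth, positive swung into the bay, at most 1.5 (along the left wall). Its spring takes 0.04 N m to start and 0.13 N m fully open, so the weight pushing it meets 1 to 4 N, later to the right. It shuts by itself once the weight's centre is more than about 66 mm from the mouth.
- pad (a joint): How far the sprung pad (32 wide, 30 mm high, centred 21 mm up) is pushed in, m: 0 untouched, 0.010 at its stop. Its face lies 95 to 119 mm from the mouth: this setting is not measured, feel for it. It takes 4 N to start, then 1.5 N per mm (8 N at 2.7 mm, 13 N at 6 mm); let go, it pushes the weight back. Noisy.
- slim_weight: Bystander: slim steel weight, 26 mm in diameter, 70 mm high with a stub 10 mm in diameter and 22 mm long. Origin: centre of the underside.
- squat_weight: Bystander: squat steel weight without a stem, 56 mm in diameter, 32 mm high. Origin: centre of the underside.
- tape_roll: Bystander: empty cardboard roll lying flat, 90 mm in diameter, 25 mm high. Origin: centre of the underside.
- bottle: Bystander: small amber bottle, 44 mm in diameter, 85 mm high. Origin: centre of the underside.
- roller: Bystander: hand roller lying on the bench, 44 mm high and about 180 mm long. Origin: under the roller's middle; the wooden handle points along x.
- steel_panel: Bystander: bare steel test panel lying flat, 125 x 50 x 8 mm. Origin: centre of the underside.

How it is judged:
By the outcome, as a careful person would: the job done as asked, in the order asked, and still so for the second after the job is handed in, with the robot touching nothing.
It also fails if it takes over 67 s, if anything falls off the work surface, if the arm or the gripper's body presses on something with over 40 N, if the wrist force passes 120 N, or if a joint passes its speed limit or range.

### The arm

A 7-joint arm with a two-finger parallel gripper is mounted at the origin on the work surface. World frame = base frame: x ahead of the robot, y to its left, z up, the work surface at z = 0. Lengths are in m, angles in degrees, forces in N, time in s.
With the tool pointing down it reaches from about 0.425 to 0.925 m from the base axis. Payload 6.8 kg.
Tool frame: the origin (TCP) lies at the very end of the fingers, on their centre line; the grasp point (between the pads) lies 19 mm behind it; z points along the fingers, y is the line along which they close (so a half turn about z gives the same grasp; the last joint's range is limited). The gripper opens to 85 mm and grips with 20 to 120 N. Pads are 22 mm wide; open, the fingers measure 114 mm over their backs; the gripper's body (76 mm by 85 mm) begins 54 mm behind the grasp point. The pads swing forward as they close: fully open they stand 13 mm farther back than shut.
Start: joints at [-70.881, 27.33, 1.283, 89.118, -0.659, 63.558, -4.761], TCP at [0.289, 0.61, 0.21] pointing down, gripper open.
Joint ranges: [-169.35, 169.35], [-19.33, 120.38], [-80.79, 83.38], [13.8, 139.57], [-78.32, 258.32], [9.67, 109.79], [-169.56, 169.56]. Speed limits (degrees/s): [136.94, 136.94, 180, 180, 180, 180, 180].

### API

Orientations are given as a 3x3 rotation matrix whose columns are the frame's x, y, z axes.
In Python, from rig import * gives the robot as it stands. The module is installed in compiled form; this text tells all that it offers.
- The arm moves only by the tool arm_command, never from a script. Its argument "targets" is a list of rows, each a list of 2 entries, a list of its own where there are three numbers: the shift along the world's x, y, z in mm, then the turn, a rotation vector about the world's x, y, z in degrees. In form: [[[dx, dy, dz], [ax, ay, az]], ...]. A call has 1 to 8 rows; each row shifts and turns the commanded pose from where the row before left it; what a row does not reach is not made up. A row lasts 1/12 s, in which the tool goes at most 41.7 mm and 7.16 degrees, less where a joint would pass 70% of its speed; a pose out of reach is approached as far as the arm can. A call is refused whole if a number of a shift passes 41.7 or a number of a turn 7.16, either way. A call with a gripper value outside its range is refused whole. "hand" is the finger opening in mm, from 0 to 85.4, set as the call begins (left out, the last holds). The fingers move at their own pace and stop on an object; "force" is the grip in N (left out, the last holds). Time passes only in rows, so rows that do not move let the fingers close. It gives the time, the measured TCP pose, the force, the opening and the grip force at its end, in the units of the state.
- sense(): the state, without advancing time (a new reading comes with each control period).
- get_image(name): name is "side" or "top"; returns a dict with "frame" (400x640x3 uint8, red, green, blue), "vertical_fov" (degrees; the focal length in pixels is half the picture's height over the tangent of half this angle, whatever the lens; pixels are square), "cx", "cy" (the principal point, pixels), "R" (3x3) and "t" (3): a world point X has camera coordinates R X + t. Camera axes: x right, y down, z forward; pixel columns grow to the right and rows downward; lengths in m; the calibration is good to about 2 mm. A picture is of the moment at which its call begins. There is no depth.
- close_job(): hands the job in; it is judged then, once.
The state is a dict: "time": time; "joints": joint angles; "qd": joint speeds; "joint_efforts": joint torques, N m; "tool_pos": TCP position; "orientation": TCP orientation; "force": force on the tool from outside, world axes, zero at the start; "torque": the same for the moment, N m; "opening": opening from 0.0 (shut) to 1.0 (fully open); "grip_force": force on a finger pad.
Only numpy, scipy, OpenCV 4.12 (cv2) and the standard library are available. Lean on these libraries where they do the work, as an engineer would, in place of code of your own. Each camera call takes 0.05 s, during which the arm holds its last target. There are 200 camera calls.

## Working session

There is one attempt and no reset: what is moved stays moved. The work goes in short steps, Python scripts to look and compute and a tool call to move; the robot and the scene stay as the last step left them, time stands still between calls to the robot, and variables do not carry over. Pictures are saved under pics/ and viewed, at most 10 in all, crops included, and the job is handed in when it is done.

Besides the shell and the picture viewer there is one more tool, called as a command line: name --argument value ..., lists and objects as JSON in quotes. arm_command: Moves the arm, as the interface text tells. Its arguments: {"type":"object","properties":{"targets":{"type":"array","items":{"type":"array"}},"hand":{"type":"number"},"force":{"type":"number"}},"required":["targets"]}

```bash
mkdir -p pics; cat > h.py <<'E'
import numpy as np, cv2, pickle
from rig import *
def snap(n,f):
    d=get_image(n); cv2.imwrite(f'pics/{f}.png',d['frame'][:,:,::-1]); pickle.dump(d,open(f'{f}.pkl','wb')); return d
def ray(d,u,v):
    f=200/np.tan(np.radians(d['vertical_fov'])/2)
    R=np.array(d['R']);t=np.array(d['t'])
    return -R.T@t, R.T@np.array([(u-d['cx'])/f,(v-d['cy'])/f,1])
def atz(d,u,v,z):
    o,r=ray(d,u,v); return o+r*(z-o[2])/r[2]
def proj(d,X):
    f=200/np.tan(np.radians(d['vertical_fov'])/2)
    c=np.array(d['R'])@np.array(X)+np.array(d['t']); return np.array([d['cx']+f*c[0]/c[2],d['cy']+f*c[1]/c[2]])
E
python3 - <<'E'
from h import *
for n in('top','side'):
    d=snap(n,n+'0'); print(n,d['vertical_fov'],d['cx'],d['cy'],ray(d,320,200))
s=sense();print({k:np.round(s[k],3) for k in s})
E
```

```text
top 47.231704821153016 319.06586822365267 200.57233369486084 (array([ 0.48028835, -0.01243965,  1.18907475]), array([ 0.05723753,  0.00742729, -0.99833583]))
side 47.1996722354972 326.70526864464614 192.73035245571123 (array([0.54012014, 0.68865717, 0.91484651]), array([ 0.02689781, -0.6041078 , -0.79674148]))
{'time': np.float64(0.1), 'joints': array([-70.881,  27.373,   1.282,  89.172,  -0.659,  63.561,  -4.763]), 'qd': array([ 0.082, -0.185, -0.068, -0.149, -0.035, -0.045,  0.022]), 'joint_efforts': array([ 5.0000e-03, -5.9775e+01,  1.6140e+00, -2.8195e+01,  1.3000e-02,
        5.0000e-03, -0.0000e+00]), 'tool_pos': array([0.288, 0.61 , 0.209]), 'orientation': array([[-0.904,  0.428, -0.001],
       [ 0.428,  0.904, -0.002],
       [-0.   , -0.002, -1.   ]]), 'force': array([-0.795, -0.072, -0.088]), 'torque': array([-0.007,  0.011,  0.002]), 'grip_force': np.float64(0.0), 'opening': np.float64(0.999)}
```

View pics/top0.png

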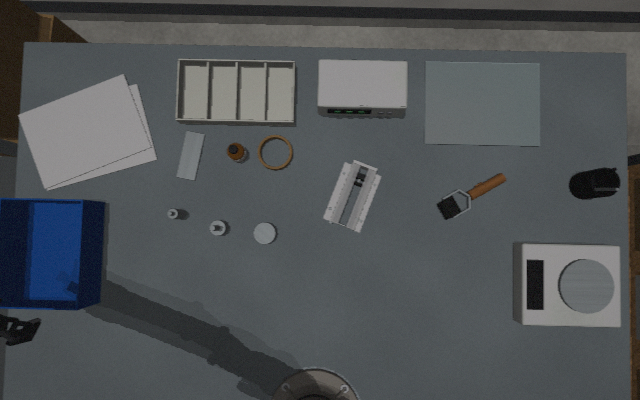

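View pics/side0.png

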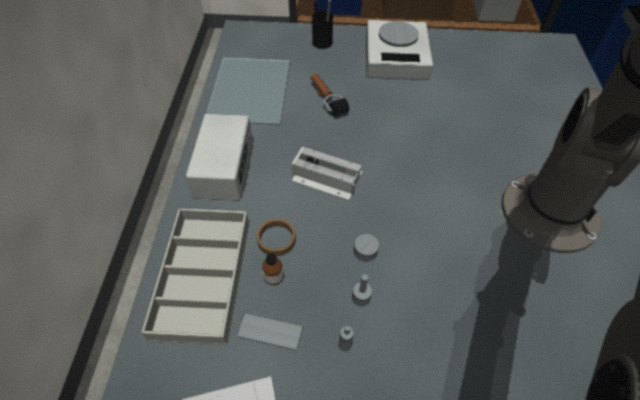

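```bash
python3 - <<'E'
import cv2,numpy as np
t=cv2.imread('pics/top0.png');s=cv2.imread('pics/side0.png')
def c(im,u,v,w,h,k,out):
    p=cv2.resize(im[v:v+h,u:u+w],None,fx=k,fy=k,interpolation=cv2.INTER_CUBIC)
    p=cv2.convertScaleAbs(p,alpha=1.3)
    for i in range(0,w,10):
        cv2.putText(p,str(u+i),(i*k,8),0,.3,(0,255,255));cv2.line(p,(i*k,10),(i*k,16),(0,255,255))
    for j in range(10,h,10):
        cv2.putText(p,str(v+j),(0,j*k+3),0,.3,(0,255,255));cv2.line(p,(20,j*k),(26,j*k),(0,255,255))
    return p
a=c(t,318,155,68,82,7,0); b=c(t,200,210,38,38,8,0)
A=np.zeros((574,800,3),np.uint8);A[:574,:476]=a;A[:304,480:784]=b
cv2.imwrite('pics/A.png',A)
a=c(s,285,140,85,62,9,0);cv2.imwrite('pics/B.png',a)
b=c(s,345,265,36,42,10,0);cv2.imwrite('pics/C.png',b)
E
```

```text
(no output)
```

View pics/A.png

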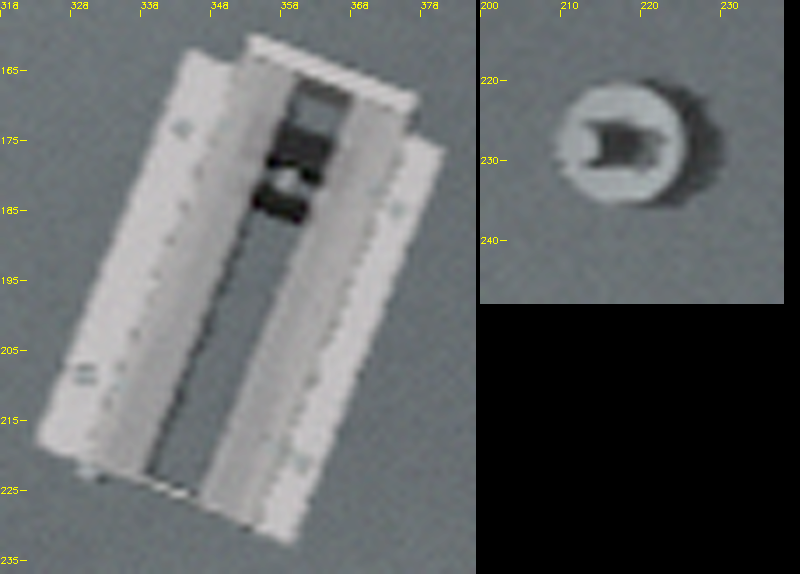

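View pics/B.png

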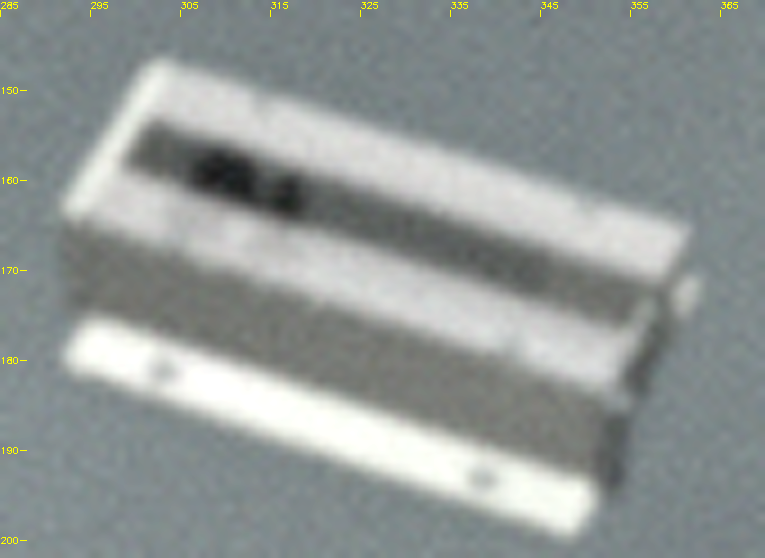

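View pics/C.png

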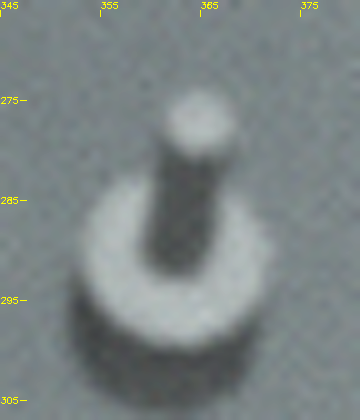

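```bash
cat > m.py <<'E'
from h import *
from scipy.optimize import least_squares
T=pickle.load(open('top0.pkl','rb'));S=pickle.load(open('side0.pkl','rb'))
A=lambda x,y,k=7,u=318,v=155:((x+.5)/k-.5+u,(y+.5)/k-.5+v)
B=lambda x,y:A(x,y,9,285,140)
W=lambda x,y:A(x-480,y,8,200,210)
C=lambda x,y:A(x,y,10,345,265)
print('weight',atz(T,*W(621,143),.038),atz(T,*W(580,147),.096),atz(S,*C(200,120),.096),atz(S,*C(177.5,260),.038))
P=[(T,A(36,443),(0,51,3)),(T,A(294,544),(0,-51,3)),(T,A(190,50),('L',51,3)),(T,A(444,150),('L',-51,3)),
(T,A(147,472),(0,11,46)),(T,A(200,495),(0,-11,46)),
(S,B(575,540),(0,51,3)),(S,B(62,365),('L',51,3)),(S,B(692,222),(0,-32,46)),(S,B(612,400),(0,32,46))]
def f(p):
    r=[]
    for d,uv,q in P:
        x=p[3] if q[0]=='L' else q[0]/1e3
        c,s=np.cos(p[2]),np.sin(p[2]);y=q[1]/1e3
        r+=list(proj(d,[p[0]+c*x-s*y,p[1]+s*x+c*y,q[2]/1e3])-uv)
    return r
r=least_squares(f,[.5,0,-.3,.16],x_scale=[.1,.1,.1,.1],loss='soft_l1')
print(r.x,np.degrees(r.x[2]));print(np.round(np.reshape(f(r.x),(-1,2)),2))
E
python3 m.py
```

```text
weight [0.47164518 0.25333036 0.038     ] [0.47062206 0.25216676 0.096     ] [0.46901422 0.25373547 0.096     ] [0.4689017  0.25573418 0.038     ]
[ 0.48400695 -0.05955029 -0.34546461  0.15686449] -19.79366396686299
[[-0.04  0.32]
 [-0.06  0.05]
 [-0.48  0.29]
 [-0.11 -0.06]
 [-0.94  1.62]
 [-0.26  1.51]
 [-0.55 -1.08]
 [-0.28 -0.56]
 [-1.09  0.11]
 [-0.98 -1.78]]
```

arm_command --targets '[[[15, -30, 0], [0, 0, -7]], [[15, -30, 0], [0, 0, -7]], [[15, -30, 0], [0, 0, -7]], [[15, -30, 0], [0, 0, -7]], [[15, -30, 0], [0, 0, -7]], [[15, -30, 0], [0, 0, -7]], [[15, -30, 0], [0, 0, -7]], [[15, -30, 0], [0, 0, -7]]]' --hand 85

```text
time: 0.77
tool_pos: [0.4089, 0.3685, 0.2093]
orientation: [[-0.145, 0.989, -0.0], [0.989, 0.145, -0.0], [-0.0, -0.0, -1.0]]
force: [0.5, 0.5, 0.0]
opening: 0.991
grip_force: 0.0
```

arm_command --targets '[[[15, -30, 0], [0, 0, -7]], [[15, -30, -10], [0, 0, -7]], [[15, -30, -20], [0, 0, -7]], [[15, -27, -20], [0, 0, -7]], [[0, 0, 0], [0, 0, 0]], [[0, 0, 0], [0, 0, 0]], [[0, 0, 0], [0, 0, 0]]]'

```text
time: 1.35
tool_pos: [0.4683, 0.2538, 0.1594]
orientation: [[0.329, 0.944, -0.0], [0.944, -0.329, 0.0], [-0.0, -0.0, -1.0]]
force: [0.7, 0.4, 0.5]
opening: 0.995
grip_force: 0.0
```

```bash
cat > s.py <<'E'
from h import *
s=sense();o=np.array(s['orientation']);b=np.radians(-19.8);c=np.array([np.cos(b),np.sin(b)]);l=np.array([-c[1],c[0]])
p=np.array(s['tool_pos']);F=np.array(s['force']);q=p[:2]-[.484,-.0595]
print('t',s['time'],'p',p.round(4),'yaw',np.degrees(np.arctan2(o[1,1],o[0,1])).round(2),'z',o[:,2].round(4),'F',F.round(2),'bay s,lat mm',(q@c*1e3).round(1),(q@l*1e3).round(1),'Fs,Fl',(F[:2]@c).round(2),(F[:2]@l).round(2),'open',s['opening'],'grip',s['grip_force'],'T',np.round(s['torque'],2))
E
python3 s.py
```

```text
t 1.35 p [0.4683 0.2538 0.1594] yaw -19.23 z [-4.e-04  1.e-04 -1.e+00] F [0.73 0.41 0.48] bay s,lat mm -120.9 289.4 Fs,Fl 0.55 0.63 open 0.9947532523033137 grip 0.0 T [-0.02 -0.04 -0.03]
```

arm_command --targets '[[[1.5, 0, -20], [0, 0, -0.6]], [[0, 0, -25], [0, 0, 0]], [[0, 0, -25], [0, 0, 0]], [[0, 0, -20], [0, 0, 0]], [[0, 0, -12], [0, 0, 0]], [[0, 0, -5.5], [0, 0, 0]], [[0, 0, 0], [0, 0, 0]], [[0, 0, 0], [0, 0, 0]]]'

```text
time: 2.02
tool_pos: [0.4705, 0.2541, 0.0528]
orientation: [[0.34, 0.941, 0.001], [0.941, -0.34, 0.001], [0.001, 0.001, -1.0]]
force: [0.2, -0.4, 0.4]
opening: 0.995
grip_force: 0.0
```

arm_command --targets '[[[0, 0, 0], [0, 0, 0]], [[0, 0, 0], [0, 0, 0]], [[0, 0, 0], [0, 0, 0]], [[0, 0, 0], [0, 0, 0]], [[0, 0, 0], [0, 0, 0]], [[0, 0, 0], [0, 0, 0]], [[0, 0, 0], [0, 0, 0]], [[0, 0, 0], [0, 0, 0]]]' --hand 0 --force 25

```text
time: 2.68
tool_pos: [0.4699, 0.2535, 0.0522]
orientation: [[0.34, 0.94, -0.0], [0.94, -0.34, 0.0], [0.0, -0.0, -1.0]]
force: [-1.9, 0.9, 4.3]
opening: 0.15
grip_force: 24.4
```

```bash
python3 s.py; python3 - <<'E'
from h import *
a=snap('side','s1')['frame'];b=snap('top','t1')['frame']
p=cv2.resize(a[230:330,310:430],None,fx=5,fy=5,interpolation=2)
cv2.imwrite('pics/D.png',p[:,:,::-1])
E
python3 s.py
```

```text
t 2.6833 p [0.4699 0.2535 0.0522] yaw -19.9 z [-3.e-04  3.e-04 -1.e+00] F [-1.87  0.86  4.27] bay s,lat mm -119.3 289.7 Fs,Fl -2.05 0.18 open 0.1495389064414199 grip 24.398236870765686 T [0.12 0.43 0.  ]
t 2.7833 p [0.4699 0.2535 0.0522] yaw -19.9 z [-3.e-04  3.e-04 -1.e+00] F [-3.23  0.06  4.18] bay s,lat mm -119.2 289.7 Fs,Fl -3.06 -1.04 open 0.1512395289684463 grip 24.491872787475586 T [0.12 0.58 0.04]
```

View pics/D.png

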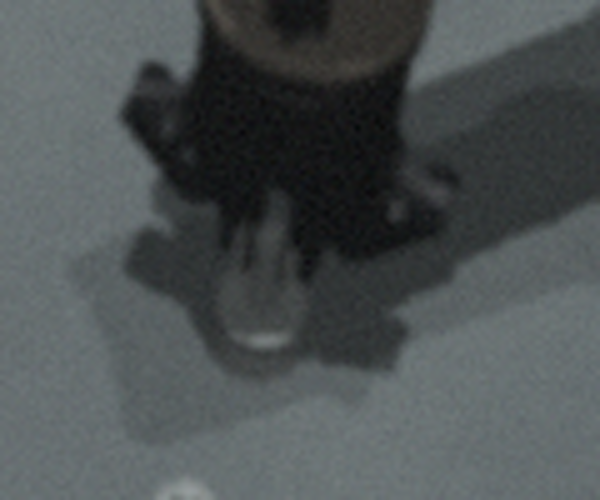

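arm_command --targets '[[[0, 0, 1], [0, 0, 0]], [[0, 0, 4], [0, 0, 0]], [[0, 0, 10], [0, 0, 0]], [[0, 0, 20], [0, 0, 0]], [[0, 0, 20], [0, 0, 0]], [[0, 0, 10], [0, 0, 0]], [[0, 0, 0], [0, 0, 0]], [[0, 0, 0], [0, 0, 0]]]' --force 60

```text
time: 3.45
tool_pos: [0.4701, 0.2533, 0.1172]
orientation: [[0.34, 0.94, 0.001], [0.94, -0.34, 0.001], [0.001, 0.0, -1.0]]
force: [-0.5, -0.8, -5.3]
opening: 0.141
grip_force: 58.9
```

```bash
python3 s.py
```

```text
t 3.45 p [0.4701 0.2533 0.1172] yaw -19.9 z [ 7.e-04  7.e-04 -1.e+00] F [-0.47 -0.78 -5.26] bay s,lat mm -119.0 289.6 Fs,Fl -0.17 -0.9 open 0.1413237683345151 grip 58.90205383300781 T [-0.    0.01 -0.02]
```

arm_command --targets '[[[-2, -15, 0], [0, 0, 0]], [[-2.5, -30, 0], [0, 0, 0]], [[-2.5, -35, 0], [0, 0, 0]], [[-2.5, -35, 0], [0, 0, 0]], [[-2.5, -35, 0], [0, 0, 0]], [[-2.5, -35, 0], [0, 0, 0]], [[-2.5, -35, 0], [0, 0, 0]], [[-2.5, -35, 0], [0, 0, 0]]]'

```text
time: 4.12
tool_pos: [0.4489, -0.004, 0.116]
orientation: [[0.341, 0.94, -0.002], [0.94, -0.341, -0.001], [-0.001, -0.002, -1.0]]
force: [0.7, -0.2, -4.2]
opening: 0.139
grip_force: 58.8
```

arm_command --targets '[[[-2, -25, 0], [0, 0, 0]], [[-2, -14, -5], [0, 0, 0]], [[0, -5, -15], [0, 0, 0]], [[0, 0, -20], [0, 0, 0]], [[0, 0, -10], [0, 0, 0]], [[0, 0, -5], [0, 0, 0]], [[0, 0, 0], [0, 0, 0]], [[0, 0, 0], [0, 0, 0]]]'

```text
time: 4.78
tool_pos: [0.4464, -0.0457, 0.0619]
orientation: [[0.34, 0.94, -0.001], [0.94, -0.34, -0.0], [-0.0, -0.001, -1.0]]
force: [0.1, -0.1, -4.3]
opening: 0.137
grip_force: 58.8
```

```bash
python3 s.py; python3 - <<'E'
from h import *
a=snap('side','s2')['frame'];b=snap('top','t2')['frame']
p=cv2.resize(a[130:230,280:400],None,fx=6,fy=6,interpolation=2)
cv2.imwrite('pics/E.png',p[:,:,::-1])
E
```

```text
t 4.7833 p [ 0.4464 -0.0457  0.0619] yaw -19.89 z [-8.e-04 -2.e-04 -1.e+00] F [ 0.15 -0.09 -4.27] bay s,lat mm -40.0 0.3 Fs,Fl 0.17 -0.04 open 0.1371856955817743 grip 58.8477498292923 T [-0.01 -0.01  0.03]
```

View pics/E.png

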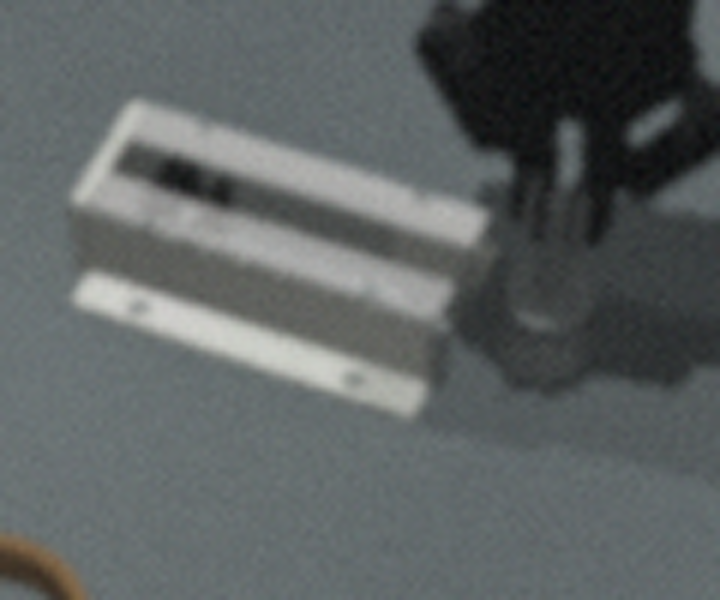

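```bash
python3 - <<'E'
from h import *
d=pickle.load(open('s2.pkl','rb'))
a=np.linspace(0,2*np.pi,90)
for z0 in(.0095,):
  for z in(0,.038):
    pts=np.array([proj(d,[.4464+.02*np.cos(t),-.0457+.02*np.sin(t),z0+z]) for t in a])
    print(z,pts.min(0),pts.max(0),((pts.min(0)-[280,130])*6).round(),((pts.max(0)-[280,130])*6).round())
# bay front corners, same scale
b=np.radians(-19.8);c=np.array([np.cos(b),np.sin(b)]);l=np.array([-c[1],c[0]])
for q in [(0,51,3),(157,51,3),(0,32,46),(0,-32,46),(0,11,46),(0,-11,46),(158,32,46),(158,-32,46)]:
    X=np.r_[np.array([.484,-.0595])+c*q[0]/1e3+l*q[1]/1e3,q[2]/1e3];print(q,((proj(d,X)-[280,130])*6).round())
E
```

```text
0 [361.94283753 181.212489  ] [377.6739481  193.47169353] [492. 307.] [586. 381.]
0.038 [363.14967016 171.55051949] [379.29660919 183.92398474] [499. 249.] [596. 324.]
(0, 51, 3) [407. 411.]
(157, 51, 3) [ 67. 297.]
(0, 32, 46) [429. 313.]
(0, -32, 46) [482. 206.]
(0, 11, 46) [447. 277.]
(0, -11, 46) [465. 241.]
(158, 32, 46) [ 79. 200.]
(158, -32, 46) [141.  99.]
```

arm_command --targets '[[[0, 0, -4], [0, 0, 0]], [[0, 0, -3], [0, 0, 0]], [[0, 0, -1.5], [0, 0, 0]], [[0, 0, -0.5], [0, 0, 0]], [[0, 0, 0], [0, 0, 0]], [[0, 0, 0], [0, 0, 0]]]' --force 80

```text
time: 5.38
tool_pos: [0.4466, -0.0458, 0.053]
orientation: [[0.341, 0.94, 0.0], [0.94, -0.341, -0.0], [-0.0, 0.0, -1.0]]
force: [-0.8, -0.0, -4.1]
opening: 0.127
grip_force: 78.0
```

arm_command --targets '[[[0, 0, -0.3], [0, 0, 0]], [[0, 0, 0], [0, 0, 0]], [[0, 0, 0], [0, 0, 0]]]'

```text
time: 5.63
tool_pos: [0.4467, -0.0458, 0.0528]
orientation: [[0.341, 0.94, 0.0], [0.94, -0.341, 0.0], [0.0, 0.0, -1.0]]
force: [0.1, 0.3, -4.8]
opening: 0.131
grip_force: 78.0
```

```bash
python3 s.py
```

```text
t 5.6333 p [ 0.4467 -0.0458  0.0528] yaw -19.91 z [ 1.e-04  0.e+00 -1.e+00] F [ 0.12  0.33 -4.76] bay s,lat mm -39.8 0.3 Fs,Fl -0.0 0.35 open 0.1313569475258482 grip 78.0423653125763 T [-0.01  0.01 -0.  ]
```

arm_command --targets '[[[0, 0, -0.4], [0, 0, 0]], [[0, 0, 0], [0, 0, 0]], [[0, 0, 0], [0, 0, 0]]]'

```text
time: 5.88
tool_pos: [0.4467, -0.0458, 0.0524]
orientation: [[0.341, 0.94, 0.0], [0.94, -0.341, 0.0], [0.0, 0.0, -1.0]]
force: [-0.4, -0.1, -3.2]
opening: 0.133
grip_force: 78.6
```

arm_command --targets '[[[0, 0, -0.3], [0, 0, 0]], [[0, 0, 0], [0, 0, 0]], [[0, 0, 0], [0, 0, 0]]]'

```text
time: 6.13
tool_pos: [0.4468, -0.0458, 0.0524]
orientation: [[0.341, 0.94, 0.0], [0.94, -0.341, 0.0], [0.0, 0.0, -1.0]]
force: [-1.9, -0.0, 5.4]
opening: 0.131
grip_force: 79.3
```

arm_command --targets '[[[2.82, -1.02, 0.2], [0, 0, 0]], [[2.82, -1.02, 0], [0, 0, 0]], [[2.82, -1.02, 0], [0, 0, 0]], [[2.82, -1.02, 0], [0, 0, 0]], [[1.9, -0.7, 0], [0, 0, 0]], [[0, 0, 0], [0, 0, 0]]]'

```text
time: 6.63
tool_pos: [0.4536, -0.0482, 0.053]
orientation: [[0.34, 0.94, -0.013], [0.94, -0.34, 0.006], [0.001, -0.015, -1.0]]
force: [-21.3, 8.2, 46.1]
opening: 0.127
grip_force: 90.0
```

```bash
python3 s.py
```

```text
t 6.6333 p [ 0.4536 -0.0482  0.053 ] yaw -19.9 z [-0.0132  0.0062 -0.9999] F [-21.26   8.19  46.09] bay s,lat mm -32.4 0.3 Fs,Fl -22.78 0.5 open 0.1269990605200146 grip 89.97211575508118 T [2.17 6.08 0.01]
```

arm_command --targets '[[[0, 0, 0.6], [0, 0, 0]], [[0, 0, 0.6], [0, 0, 0]], [[0, 0, 0], [0, 0, 0]], [[0, 0, 0], [0, 0, 0]]]'

```text
time: 6.97
tool_pos: [0.4529, -0.0483, 0.0532]
orientation: [[0.34, 0.94, -0.014], [0.94, -0.34, 0.005], [0.0, -0.015, -1.0]]
force: [-17.8, 7.7, 28.2]
opening: 0.126
grip_force: 86.9
```

```bash
python3 s.py; python3 - <<'E'
from h import *
a=snap('side','s3')['frame']
p=cv2.resize(a[140:210,300:400],None,fx=8,fy=8,interpolation=2)
cv2.imwrite('pics/F.png',cv2.convertScaleAbs(p[:,:,::-1],alpha=1.7))
E
```

```text
t 6.9667 p [ 0.4529 -0.0483  0.0532] yaw -19.88 z [-0.0137  0.0051 -0.9999] F [-17.84   7.72  28.21] bay s,lat mm -33.1 0.0 Fs,Fl -19.4 1.22 open 0.1257079482350581 grip 86.86158657073975 T [ 1.92  5.12 -0.04]
```

View pics/F.png

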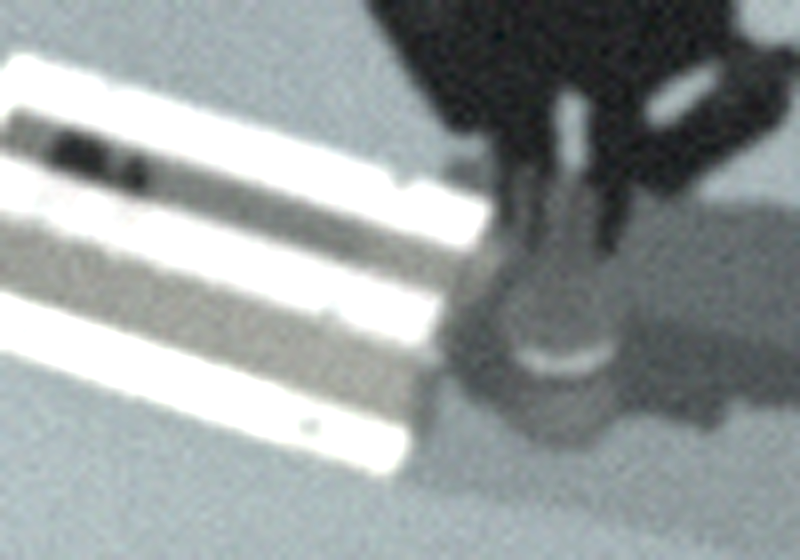

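arm_command --targets '[[[-2, 0.7, 0.5], [0, 0, 0]], [[-2, 0.7, 0.3], [0, 0, 0]], [[-1, 0.4, 0], [0, 0, 0]], [[0, 0, 0], [0, 0, 0]], [[0, 0, 0], [0, 0, 0]]]'

```text
time: 7.43
tool_pos: [0.455, -0.0489, 0.0541]
orientation: [[0.341, 0.94, 0.0], [0.94, -0.341, -0.0], [-0.0, 0.0, -1.0]]
force: [0.6, 0.7, -4.6]
opening: 0.127
grip_force: 80.6
```

```bash
python3 s.py
```

```text
t 7.4333 p [ 0.455  -0.0489  0.0541] yaw -19.91 z [ 3.e-04 -4.e-04 -1.e+00] F [ 0.6   0.67 -4.56] bay s,lat mm -30.8 0.2 Fs,Fl 0.34 0.83 open 0.12663327006405134 grip 80.61687469482422 T [-0.05  0.01  0.01]
```

arm_command --targets '[[[0, 0, -0.8], [0, 0, 0]], [[0, 0, -0.5], [0, 0, 0]], [[0, 0, 0], [0, 0, 0]], [[0, 0, 0], [0, 0, 0]]]'

```text
time: 7.77
tool_pos: [0.4548, -0.0488, 0.0528]
orientation: [[0.341, 0.94, -0.0], [0.94, -0.341, -0.0], [-0.0, -0.0, -1.0]]
force: [-0.5, -1.0, -4.6]
opening: 0.127
grip_force: 80.6
```

arm_command --targets '[[[0, 0, 0], [0, 0, 0]], [[0, 0, 0], [0, 0, 0]], [[0, 0, 0], [0, 0, 0]], [[0, 0, 0], [0, 0, 0]], [[0, 0, 0], [0, 0, 0]]]' --hand 22

```text
time: 8.18
tool_pos: [0.4551, -0.0488, 0.0531]
orientation: [[0.341, 0.94, 0.001], [0.94, -0.341, 0.0], [0.0, 0.001, -1.0]]
force: [-0.4, -0.4, -0.6]
opening: 0.258
grip_force: 0.0
```

arm_command --targets '[[[0, 0, 0], [0, 0, 0]], [[0, 0, 0], [0, 0, 0]], [[0, 0, 0], [0, 0, 0]], [[0, 0, 0], [0, 0, 0]], [[0, 0, 0], [0, 0, 0]], [[0, 0, 0], [0, 0, 0]]]' --hand 0 --force 60

```text
time: 8.68
tool_pos: [0.4548, -0.0487, 0.0532]
orientation: [[0.341, 0.94, 0.0], [0.94, -0.341, 0.0], [0.0, -0.0, -1.0]]
force: [-2.3, -0.1, 5.2]
opening: 0.135
grip_force: 58.5
```

arm_command --targets '[[[0, 0, 0.5], [0, 0, 0]], [[0, 0, 0], [0, 0, 0]], [[0, 0, 0], [0, 0, 0]]]'

```text
time: 8.93
tool_pos: [0.4545, -0.0487, 0.0532]
orientation: [[0.341, 0.94, -0.001], [0.94, -0.341, -0.0], [-0.0, -0.001, -1.0]]
force: [-0.6, 0.5, -0.5]
opening: 0.137
grip_force: 58.7
```

```bash
python3 s.py
```

```text
t 8.9333 p [ 0.4545 -0.0487  0.0532] yaw -19.91 z [-5.e-04 -0.e+00 -1.e+00] F [-0.57  0.48 -0.55] bay s,lat mm -31.4 0.1 Fs,Fl -0.7 0.26 open 0.13660364486829935 grip 58.652209639549255 T [0.05 0.12 0.01]
```

Still just touching; raise a hair more and advance.

arm_command --targets '[[[0, 0, 0.5], [0, 0, 0]], [[0.9, -0.34, 0], [0, 0, 0]], [[1.9, -0.68, 0], [0, 0, 0]], [[1.9, -0.68, 0], [0, 0, 0]], [[1.9, -0.68, 0], [0, 0, 0]], [[0, 0, 0], [0, 0, 0]]]'

```text
time: 9.43
tool_pos: [0.4621, -0.0514, 0.0539]
orientation: [[0.341, 0.94, 0.001], [0.94, -0.341, -0.0], [-0.0, 0.001, -1.0]]
force: [0.8, -0.3, -4.1]
opening: 0.132
grip_force: 58.5
```

arm_command --targets '[[[1.9, -0.68, 0], [0, 0, 0]], [[1.9, -0.68, 0], [0, 0, 0]], [[1.9, -0.68, 0], [0, 0, 0]], [[1.9, -0.68, 0], [0, 0, 0]], [[0, 0, 0], [0, 0, 0]]]'

```text
time: 9.85
tool_pos: [0.4688, -0.0538, 0.0538]
orientation: [[0.341, 0.94, -0.001], [0.94, -0.341, 0.0], [-0.0, -0.001, -1.0]]
force: [-2.1, 1.8, -4.4]
opening: 0.137
grip_force: 58.7
```

```bash
python3 s.py
```

```text
t 9.85 p [ 0.4688 -0.0538  0.0538] yaw -19.91 z [-8.e-04  2.e-04 -1.e+00] F [-2.1   1.81 -4.44] bay s,lat mm -16.2 0.2 Fs,Fl -2.58 0.99 open 0.13730318957464083 grip 58.734689354896545 T [0.19 0.52 0.03]
```

arm_command --targets '[[[1.9, -0.68, 0], [0, 0, 0]], [[1.9, -0.68, 0], [0, 0, 0]], [[1.9, -0.68, 0], [0, 0, 0]], [[1.9, -0.68, 0], [0, 0, 0]], [[1.9, -0.68, 0], [0, 0, 0]], [[1.9, -0.68, 0], [0, 0, 0]], [[1.9, -0.68, -0.2], [0, 0, 0]], [[0, 0, 0], [0, 0, 0]]]'

```text
time: 10.52
tool_pos: [0.4799, -0.0583, 0.0537]
orientation: [[0.341, 0.94, -0.005], [0.94, -0.341, 0.002], [-0.0, -0.006, -1.0]]
force: [-10.2, 2.6, 9.5]
opening: 0.138
grip_force: 61.3
```

```bash
python3 s.py
```

```text
t 10.5167 p [ 0.4799 -0.0583  0.0537] yaw -19.92 z [-0.0054  0.0016 -1.    ] F [-10.25   2.64   9.45] bay s,lat mm -4.3 -0.3 Fs,Fl -10.53 -0.99 open 0.13801806209175563 grip 61.2935596704483 T [0.81 2.84 0.05]
```

arm_command --targets '[[[-1, 0.35, 0.5], [0, 0, 0]], [[-1, 0.35, 0.3], [0, 0, 0]], [[0, 0, 0], [0, 0, 0]], [[0, 0, 0], [0, 0, 0]]]' --force 110

```text
time: 10.85
tool_pos: [0.4794, -0.0584, 0.0542]
orientation: [[0.341, 0.94, -0.002], [0.94, -0.341, -0.0], [-0.001, -0.001, -1.0]]
force: [-4.7, -0.0, -5.1]
opening: 0.119
grip_force: 107.5
```

```bash
python3 s.py
```

```text
t 10.85 p [ 0.4794 -0.0584  0.0542] yaw -19.94 z [-1.6e-03 -3.0e-04 -1.0e+00] F [-4.66 -0.01 -5.05] bay s,lat mm -4.7 -0.5 Fs,Fl -4.38 -1.58 open 0.11912663029652533 grip 107.54398941993713 T [-0.05  1.36  0.04]
```

arm_command --targets '[[[1.9, -0.68, 0], [0, 0, 0]], [[1.9, -0.68, 0], [0, 0, 0]], [[1.9, -0.68, 0], [0, 0, 0]], [[1.9, -0.68, 0], [0, 0, 0]], [[0, 0, 0], [0, 0, 0]]]'

```text
time: 11.27
tool_pos: [0.4873, -0.0617, 0.0542]
orientation: [[0.341, 0.94, -0.001], [0.94, -0.341, -0.001], [-0.001, -0.001, -1.0]]
force: [-5.4, -1.5, -5.7]
opening: 0.116
grip_force: 107.7
```

```bash
python3 s.py
```

```text
t 11.2667 p [ 0.4873 -0.0617  0.0542] yaw -19.95 z [-0.0015 -0.001  -1.    ] F [-5.41 -1.52 -5.72] bay s,lat mm 3.8 -1.0 Fs,Fl -4.58 -3.26 open 0.11625582735950309 grip 107.70480751991272 T [-0.45  1.48  0.01]
```

arm_command --targets '[[[2.1, -0.1, 0], [0, 0, 0]], [[1.9, -0.68, 0], [0, 0, 0]], [[1.9, -0.68, 0], [0, 0, 0]], [[1.9, -0.68, 0], [0, 0, 0]], [[1.9, -0.68, 0], [0, 0, 0]], [[0, 0, 0], [0, 0, 0]]]'

```text
time: 11.77
tool_pos: [0.4972, -0.065, 0.0542]
orientation: [[0.342, 0.94, -0.001], [0.94, -0.342, -0.002], [-0.002, -0.0, -1.0]]
force: [-3.5, -2.6, -5.2]
opening: 0.115
grip_force: 107.9
```

```bash
python3 s.py
```

```text
t 11.7667 p [ 0.4972 -0.065   0.0542] yaw -19.97 z [-9.0e-04 -1.6e-03 -1.0e+00] F [-3.51 -2.62 -5.23] bay s,lat mm 14.3 -0.7 Fs,Fl -2.41 -3.65 open 0.11459259744430507 grip 107.85220384597778 T [-0.69  1.27 -0.01]
```

arm_command --targets '[[[2.1, -0.1, 0], [0, 0, 0]], [[1.9, -0.68, 0], [0, 0, 0]], [[1.9, -0.68, 0], [0, 0, 0]], [[1.9, -0.68, 0], [0, 0, 0]], [[1.9, -0.68, 0], [0, 0, 0]], [[0, 0, 0], [0, 0, 0]]]'

```text
time: 12.27
tool_pos: [0.5077, -0.0678, 0.0545]
orientation: [[0.342, 0.94, 0.001], [0.94, -0.342, -0.002], [-0.001, 0.001, -1.0]]
force: [-2.9, -2.7, -5.5]
opening: 0.117
grip_force: 107.8
```

```bash
python3 s.py; python3 - <<'E'
from h import *
a=snap('side','s4')['frame'];b=snap('top','t4')['frame']
p=cv2.resize(a[140:205,290:380],None,fx=8,fy=8,interpolation=2)
cv2.imwrite('pics/G.png',cv2.convertScaleAbs(p[:,:,::-1],alpha=1.3))
E
```

```text
t 12.2667 p [ 0.5077 -0.0678  0.0545] yaw -19.97 z [ 6.0e-04 -1.7e-03 -1.0e+00] F [-2.94 -2.71 -5.52] bay s,lat mm 25.1 0.2 Fs,Fl -1.85 -3.54 open 0.1165295431810917 grip 107.79904961585999 T [-0.9   0.87  0.  ]
```

View pics/G.png

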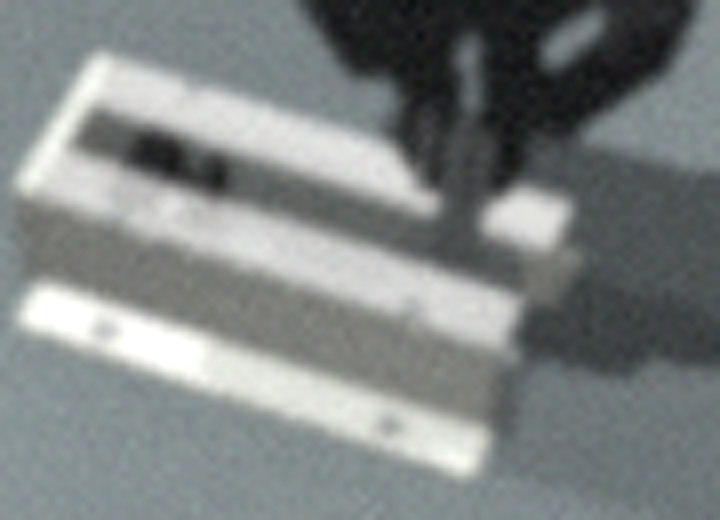

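arm_command --targets '[[[1.9, -0.68, 0], [0, 0, 0]], [[1.9, -0.68, 0], [0, 0, 0]], [[1.9, -0.68, 0], [0, 0, 0]], [[1.9, -0.68, 0], [0, 0, 0]], [[0, 0, 0], [0, 0, 0]]]'

```text
time: 12.78
tool_pos: [0.5158, -0.0692, 0.0546]
orientation: [[0.341, 0.94, 0.001], [0.94, -0.341, -0.0], [0.0, 0.001, -1.0]]
force: [-3.3, -2.6, -5.7]
opening: 0.117
grip_force: 107.8
```

```bash
python3 s.py
```

```text
t 12.7833 p [ 0.5158 -0.0692  0.0546] yaw -19.91 z [ 1.2e-03 -3.0e-04 -1.0e+00] F [-3.26 -2.62 -5.74] bay s,lat mm 33.2 1.6 Fs,Fl -2.18 -3.57 open 0.1167831550282309 grip 107.80732154846191 T [-0.73  0.59  0.04]
```

arm_command --targets '[[[1.7, -1.2, 0], [0, 0, 0]], [[1.7, -1.2, 0], [0, 0, 0]], [[1.9, -0.68, 0], [0, 0, 0]], [[1.9, -0.68, 0], [0, 0, 0]], [[0, 0, 0], [0, 0, 0]]]'

```text
time: 13.2
tool_pos: [0.523, -0.0729, 0.0547]
orientation: [[0.341, 0.94, 0.001], [0.94, -0.341, -0.0], [0.0, 0.001, -1.0]]
force: [-1.8, -2.3, -5.3]
opening: 0.115
grip_force: 107.8
```

```bash
python3 s.py
```

```text
t 13.2 p [ 0.523  -0.0729  0.0547] yaw -19.91 z [ 1.2e-03 -2.0e-04 -1.0e+00] F [-1.78 -2.34 -5.33] bay s,lat mm 41.2 0.6 Fs,Fl -0.88 -2.81 open 0.11531805099026167 grip 107.82441973686218 T [-0.61  0.49  0.04]
```

arm_command --targets '[[[1.9, -0.8, 0], [0, 0, 0]], [[1.9, -0.8, 0], [0, 0, 0]], [[1.9, -0.68, 0], [0, 0, 0]], [[1.9, -0.68, 0], [0, 0, 0]], [[0, 0, 0], [0, 0, 0]]]'

```text
time: 13.62
tool_pos: [0.5307, -0.076, 0.0547]
orientation: [[0.341, 0.94, 0.002], [0.94, -0.341, -0.0], [0.0, 0.002, -1.0]]
force: [-1.2, -2.7, -5.1]
opening: 0.121
grip_force: 107.8
```

```bash
python3 s.py
```

```text
t 13.6167 p [ 0.5307 -0.076   0.0547] yaw -19.92 z [ 1.5e-03 -4.0e-04 -1.0e+00] F [-1.22 -2.66 -5.13] bay s,lat mm 49.6 0.3 Fs,Fl -0.24 -2.92 open 0.121437352714421 grip 107.83886075019836 T [-0.64  0.32  0.01]
```

arm_command --targets '[[[1.9, -0.68, 0], [0, 0, 0]], [[1.9, -0.68, 0], [0, 0, 0]], [[1.9, -0.68, 0], [0, 0, 0]], [[1.9, -0.68, 0], [0, 0, 0]], [[1.9, -0.68, 0], [0, 0, 0]], [[1.9, -0.68, 0], [0, 0, 0]], [[1.9, -0.68, 0], [0, 0, 0]], [[0, 0, 0], [0, 0, 0]]]'

```text
time: 14.28
tool_pos: [0.544, -0.0798, 0.0547]
orientation: [[0.34, 0.94, 0.001], [0.94, -0.34, 0.001], [0.001, 0.001, -1.0]]
force: [0.2, 0.3, -4.1]
opening: 0.115
grip_force: 108.0
```

```bash
python3 s.py
```

```text
t 14.2833 p [ 0.544  -0.0798  0.0547] yaw -19.89 z [ 1.2e-03  7.0e-04 -1.0e+00] F [ 0.21  0.33 -4.09] bay s,lat mm 63.4 1.2 Fs,Fl 0.08 0.38 open 0.11473421365729941 grip 107.95661687850952 T [-0.06 -0.03 -0.02]
```

arm_command --targets '[[[0, 0, -0.4], [0, 0, 0]], [[0, 0, -0.4], [0, 0, 0]], [[0, 0, -0.2], [0, 0, 0]], [[0, 0, 0], [0, 0, 0]]]'

```text
time: 14.62
tool_pos: [0.5429, -0.0801, 0.0535]
orientation: [[0.34, 0.94, -0.0], [0.94, -0.34, 0.0], [0.0, -0.0, -1.0]]
force: [0.3, 0.3, -3.3]
opening: 0.113
grip_force: 108.1
```

arm_command --targets '[[[0, 0, 0], [0, 0, 0]], [[0, 0, 0], [0, 0, 0]], [[0, 0, 0], [0, 0, 0]], [[0, 0, 0], [0, 0, 0]], [[0, 0, 0], [0, 0, 0]]]' --hand 22

```text
time: 15.03
tool_pos: [0.5433, -0.0806, 0.0538]
orientation: [[0.341, 0.94, 0.001], [0.94, -0.341, -0.0], [0.0, 0.001, -1.0]]
force: [-0.8, 0.7, -0.5]
opening: 0.261
grip_force: 0.0
```

arm_command --targets '[[[0, 0, 0], [0, 0, 0]], [[0, 0, 0], [0, 0, 0]], [[0, 0, 0], [0, 0, 0]], [[0, 0, 0], [0, 0, 0]], [[0, 0, 0], [0, 0, 0]], [[0, 0, 0], [0, 0, 0]]]' --hand 0 --force 110

```text
time: 15.53
tool_pos: [0.543, -0.0805, 0.054]
orientation: [[0.341, 0.94, 0.0], [0.94, -0.341, 0.0], [0.0, 0.0, -1.0]]
force: [-1.3, 0.2, 4.8]
opening: 0.122
grip_force: 107.7
```

arm_command --targets '[[[0, 0, 0.5], [0, 0, 0]], [[0, 0, 0], [0, 0, 0]], [[0, 0, 0], [0, 0, 0]]]'

```text
time: 15.78
tool_pos: [0.5429, -0.0805, 0.054]
orientation: [[0.341, 0.94, -0.0], [0.94, -0.341, 0.0], [0.0, -0.0, -1.0]]
force: [-1.0, -0.2, 2.1]
opening: 0.118
grip_force: 107.8
```

```bash
python3 s.py
```

```text
t 15.7833 p [ 0.5429 -0.0805  0.054 ] yaw -19.92 z [-1.e-04  1.e-04 -1.e+00] F [-1.   -0.18  2.13] bay s,lat mm 62.6 0.2 Fs,Fl -0.88 -0.51 open 0.1178005328499146 grip 107.82518863677979 T [-0.    0.15  0.01]
```

arm_command --targets '[[[0, 0, 0.4], [0, 0, 0]], [[0, 0, 0.3], [0, 0, 0]], [[1.4, -0.5, 0], [0, 0, 0]], [[1.4, -0.5, 0], [0, 0, 0]], [[1.4, -0.5, 0], [0, 0, 0]], [[1.4, -0.5, 0], [0, 0, 0]], [[0, 0, 0], [0, 0, 0]]]'

```text
time: 16.37
tool_pos: [0.549, -0.0827, 0.0547]
orientation: [[0.341, 0.94, 0.0], [0.94, -0.341, -0.0], [-0.0, 0.0, -1.0]]
force: [0.8, -0.3, -4.8]
opening: 0.116
grip_force: 107.6
```

arm_command --targets '[[[1.4, -0.5, 0], [0, 0, 0]], [[1.4, -0.5, 0], [0, 0, 0]], [[1.4, -0.5, 0], [0, 0, 0]], [[0, 0, 0], [0, 0, 0]]]'

```text
time: 16.7
tool_pos: [0.5532, -0.0842, 0.0548]
orientation: [[0.341, 0.94, 0.0], [0.94, -0.341, -0.0], [0.0, 0.0, -1.0]]
force: [-0.5, -0.1, -4.2]
opening: 0.112
grip_force: 107.6
```

```bash
python3 s.py
```

```text
t 16.7 p [ 0.5532 -0.0842  0.0548] yaw -19.92 z [ 5.e-04 -2.e-04 -1.e+00] F [-0.46 -0.08 -4.24] bay s,lat mm 73.5 0.2 Fs,Fl -0.4 -0.23 open 0.11232652756865862 grip 107.60401725769043 T [-0.01 -0.04  0.09]
```

arm_command --targets '[[[0.94, -0.34, 0], [0, 0, 0]], [[0.94, -0.34, 0], [0, 0, 0]], [[0.94, -0.34, 0], [0, 0, 0]], [[0, 0, 0], [0, 0, 0]]]'

```text
time: 17.03
tool_pos: [0.5558, -0.0851, 0.0547]
orientation: [[0.341, 0.94, 0.0], [0.94, -0.341, -0.0], [-0.0, 0.0, -1.0]]
force: [0.5, 0.3, -4.0]
opening: 0.118
grip_force: 107.6
```

```bash
python3 s.py
```

```text
t 17.0333 p [ 0.5558 -0.0851  0.0547] yaw -19.92 z [ 2.e-04 -1.e-04 -1.e+00] F [ 0.5   0.29 -4.04] bay s,lat mm 76.3 0.2 Fs,Fl 0.37 0.44 open 0.11766155425903477 grip 107.61781811714172 T [ 0.04 -0.02  0.  ]
```

arm_command --targets '[[[0.94, -0.34, 0], [0, 0, 0]], [[0.94, -0.34, 0], [0, 0, 0]], [[0.94, -0.34, 0], [0, 0, 0]], [[0, 0, 0], [0, 0, 0]]]'

```text
time: 17.37
tool_pos: [0.5587, -0.0861, 0.0547]
orientation: [[0.341, 0.94, 0.0], [0.94, -0.341, -0.0], [0.0, 0.0, -1.0]]
force: [0.4, -0.4, -4.2]
opening: 0.115
grip_force: 107.6
```

```bash
python3 s.py
```

```text
t 17.3667 p [ 0.5587 -0.0861  0.0547] yaw -19.92 z [ 3.e-04 -1.e-04 -1.e+00] F [ 0.41 -0.41 -4.25] bay s,lat mm 79.3 0.2 Fs,Fl 0.52 -0.25 open 0.11479351534196348 grip 107.62410521507263 T [0.01 0.02 0.02]
```

arm_command --targets '[[[0.94, -0.34, 0], [0, 0, 0]], [[0.94, -0.34, 0], [0, 0, 0]], [[0.94, -0.34, 0], [0, 0, 0]], [[0, 0, 0], [0, 0, 0]]]'

```text
time: 17.7
tool_pos: [0.5615, -0.0872, 0.0548]
orientation: [[0.341, 0.94, 0.0], [0.94, -0.341, -0.0], [0.0, 0.0, -1.0]]
force: [-0.1, 0.0, -3.8]
opening: 0.121
grip_force: 107.6
```

arm_command --targets '[[[0.94, -0.34, 0], [0, 0, 0]], [[0.94, -0.34, 0], [0, 0, 0]], [[0.94, -0.34, 0], [0, 0, 0]], [[0, 0, 0], [0, 0, 0]]]'

```text
time: 18.03
tool_pos: [0.5644, -0.0882, 0.0548]
orientation: [[0.341, 0.94, 0.0], [0.94, -0.341, -0.0], [0.0, 0.0, -1.0]]
force: [0.7, -0.2, -4.4]
opening: 0.117
grip_force: 107.6
```

arm_command --targets '[[[0.94, -0.34, 0], [0, 0, 0]], [[0.94, -0.34, 0], [0, 0, 0]], [[0.94, -0.34, 0], [0, 0, 0]], [[0, 0, 0], [0, 0, 0]]]'

```text
time: 18.37
tool_pos: [0.5672, -0.0892, 0.0548]
orientation: [[0.341, 0.94, 0.0], [0.94, -0.341, -0.0], [0.0, 0.0, -1.0]]
force: [0.9, 0.4, -4.0]
opening: 0.115
grip_force: 107.6
```

arm_command --targets '[[[0.94, -0.34, 0], [0, 0, 0]], [[0.94, -0.34, 0], [0, 0, 0]], [[0.94, -0.34, 0], [0, 0, 0]], [[0, 0, 0], [0, 0, 0]]]'

```text
time: 18.7
tool_pos: [0.5686, -0.0898, 0.0544]
orientation: [[0.341, 0.94, -0.002], [0.94, -0.341, 0.001], [-0.0, -0.003, -1.0]]
force: [-5.0, 1.9, -1.9]
opening: 0.115
grip_force: 107.7
```

arm_command --targets '[[[0, 0, 0.3], [0, 0, 0]], [[0, 0, 0], [0, 0, 0]]]'

```text
time: 18.87
tool_pos: [0.5687, -0.0898, 0.0546]
orientation: [[0.341, 0.94, -0.002], [0.94, -0.341, 0.0], [-0.0, -0.002, -1.0]]
force: [-3.7, 1.4, -4.8]
opening: 0.117
grip_force: 107.7
```

```bash
python3 s.py
```

```text
t 18.8667 p [ 0.5687 -0.0898  0.0546] yaw -19.91 z [-1.9e-03  5.0e-04 -1.0e+00] F [-3.69  1.39 -4.8 ] bay s,lat mm 90.0 0.2 Fs,Fl -3.94 0.06 open 0.11665253912121608 grip 107.71969199180603 T [ 0.38  0.93 -0.01]
```

arm_command --targets '[[[0.7, -0.25, 0], [0, 0, 0]], [[0.7, -0.25, 0], [0, 0, 0]], [[0, 0, 0], [0, 0, 0]]]'

```text
time: 19.12
tool_pos: [0.57, -0.0903, 0.0546]
orientation: [[0.341, 0.94, -0.002], [0.94, -0.341, 0.001], [-0.0, -0.002, -1.0]]
force: [-5.0, 2.1, -3.9]
opening: 0.116
grip_force: 107.9
```

```bash
python3 s.py
```

```text
t 19.1167 p [ 0.57   -0.0903  0.0546] yaw -19.91 z [-2.3e-03  6.0e-04 -1.0e+00] F [-4.97  2.11 -3.92] bay s,lat mm 91.4 0.2 Fs,Fl -5.39 0.3 open 0.11616683863954687 grip 107.87421584129333 T [0.59 1.41 0.06]
```

arm_command --targets '[[[0.7, -0.25, 0.1], [0, 0, 0]], [[0.7, -0.25, 0.1], [0, 0, 0]], [[0, 0, 0], [0, 0, 0]]]'

```text
time: 19.37
tool_pos: [0.5709, -0.0906, 0.0547]
orientation: [[0.34, 0.94, -0.003], [0.94, -0.34, 0.001], [-0.0, -0.004, -1.0]]
force: [-6.8, 3.3, -2.1]
opening: 0.118
grip_force: 108.0
```

```bash
python3 s.py
```

```text
t 19.3667 p [ 0.5709 -0.0906  0.0547] yaw -19.91 z [-0.0034  0.001  -1.    ] F [-6.79  3.33 -2.09] bay s,lat mm 92.3 0.2 Fs,Fl -7.52 0.83 open 0.11843210731259973 grip 107.96943426132202 T [ 0.65  1.67 -0.02]
```

arm_command --targets '[[[0.5, -0.18, 0.3], [0, 0, 0]], [[0, 0, 0.1], [0, 0, 0]], [[0, 0, 0], [0, 0, 0]]]'

```text
time: 19.62
tool_pos: [0.5709, -0.0906, 0.0547]
orientation: [[0.34, 0.94, -0.004], [0.94, -0.34, 0.001], [-0.0, -0.004, -1.0]]
force: [-6.4, 2.6, -5.2]
opening: 0.117
grip_force: 107.7
```

```bash
python3 s.py
```

```text
t 19.6167 p [ 0.5709 -0.0906  0.0547] yaw -19.9 z [-0.0042  0.0011 -1.    ] F [-6.38  2.56 -5.17] bay s,lat mm 92.3 0.2 Fs,Fl -6.87 0.25 open 0.11686727781649939 grip 107.74470448493958 T [ 0.67  1.69 -0.03]
```

arm_command --targets '[[[0.5, -0.18, 0], [0, 0, 0]], [[0.5, -0.18, 0.1], [0, 0, 0]], [[0, 0, 0], [0, 0, 0]]]'

```text
time: 19.87
tool_pos: [0.5716, -0.0909, 0.0548]
orientation: [[0.34, 0.94, -0.005], [0.94, -0.34, 0.001], [-0.0, -0.005, -1.0]]
force: [-8.1, 2.7, -3.7]
opening: 0.115
grip_force: 107.9
```

```bash
python3 s.py
```

```text
t 19.8667 p [ 0.5716 -0.0909  0.0548] yaw -19.9 z [-0.0049  0.0013 -1.    ] F [-8.12  2.72 -3.73] bay s,lat mm 93.1 0.2 Fs,Fl -8.57 -0.19 open 0.11528517515796313 grip 107.88574934005737 T [ 0.74  1.87 -0.02]
```

arm_command --targets '[[[0, 0, 0], [0, 0, 0]], [[0, 0, 0], [0, 0, 0]], [[0, 0, 0], [0, 0, 0]], [[0, 0, 0], [0, 0, 0]]]'

```text
time: 20.2
tool_pos: [0.5716, -0.0909, 0.0548]
orientation: [[0.34, 0.94, -0.005], [0.94, -0.34, 0.001], [-0.0, -0.005, -1.0]]
force: [-7.5, 3.1, -4.4]
opening: 0.118
grip_force: 107.9
```

arm_command --targets '[[[0, 0, 0], [0, 0, 0]], [[0, 0, 0], [0, 0, 0]], [[0, 0, 0], [0, 0, 0]], [[0, 0, 0], [0, 0, 0]]]'

```text
time: 20.53
tool_pos: [0.5716, -0.0909, 0.0548]
orientation: [[0.34, 0.94, -0.005], [0.94, -0.34, 0.001], [-0.0, -0.005, -1.0]]
force: [-6.2, 2.6, -4.6]
opening: 0.114
grip_force: 107.9
```

```bash
python3 s.py
```

```text
t 20.5333 p [ 0.5716 -0.0909  0.0548] yaw -19.9 z [-0.0049  0.0014 -1.    ] F [-6.21  2.61 -4.62] bay s,lat mm 93.1 0.2 Fs,Fl -6.73 0.35 open 0.11366503321505612 grip 107.87875771522522 T [0.68 1.86 0.  ]
```

arm_command --targets '[[[0.5, -0.18, 0], [0, 0, 0]], [[0, 0, 0], [0, 0, 0]], [[0, 0, 0], [0, 0, 0]], [[0, 0, 0], [0, 0, 0]]]'

```text
time: 20.87
tool_pos: [0.5719, -0.091, 0.0548]
orientation: [[0.34, 0.94, -0.005], [0.94, -0.34, 0.001], [-0.0, -0.005, -1.0]]
force: [-7.3, 2.7, -4.6]
opening: 0.116
grip_force: 108.0
```

arm_command --targets '[[[0, 0, 0], [0, 0, 0]], [[0, 0, 0], [0, 0, 0]]]'

```text
time: 21.03
tool_pos: [0.5719, -0.091, 0.0548]
orientation: [[0.34, 0.94, -0.005], [0.94, -0.34, 0.001], [-0.0, -0.005, -1.0]]
force: [-6.7, 2.3, -3.8]
opening: 0.116
grip_force: 108.0
```

arm_command --targets '[[[0, 0, 0], [0, 0, 0]], [[0, 0, 0], [0, 0, 0]], [[0, 0, 0], [0, 0, 0]], [[0, 0, 0], [0, 0, 0]]]'

```text
time: 21.37
tool_pos: [0.5719, -0.091, 0.0548]
orientation: [[0.34, 0.94, -0.005], [0.94, -0.34, 0.001], [-0.0, -0.005, -1.0]]
force: [-7.6, 3.4, -3.6]
opening: 0.116
grip_force: 108.0
```

arm_command --targets '[[[0, 0, 0], [0, 0, 0]], [[0, 0, 0], [0, 0, 0]]]'

```text
time: 21.53
tool_pos: [0.572, -0.091, 0.0548]
orientation: [[0.34, 0.94, -0.005], [0.94, -0.34, 0.001], [-0.0, -0.005, -1.0]]
force: [-7.3, 3.2, -3.3]
opening: 0.114
grip_force: 108.0
```

arm_command --targets '[[[-1.4, 0.5, 0], [0, 0, 0]], [[-1.4, 0.5, 0], [0, 0, 0]], [[-1.4, 0.5, 0], [0, 0, 0]], [[0, 0, 0], [0, 0, 0]], [[0, 0, 0], [0, 0, 0]]]'

```text
time: 21.95
tool_pos: [0.5696, -0.0901, 0.0553]
orientation: [[0.341, 0.94, -0.001], [0.94, -0.341, 0.0], [-0.0, -0.001, -1.0]]
force: [-5.5, 2.2, -7.8]
opening: 0.12
grip_force: 107.7
```

```bash
python3 s.py
```

```text
t 21.95 p [ 0.5696 -0.0901  0.0553] yaw -19.91 z [-1.5e-03  3.0e-04 -1.0e+00] F [-5.45  2.25 -7.81] bay s,lat mm 90.9 0.2 Fs,Fl -5.89 0.27 open 0.11987316663467301 grip 107.70912766456604 T [0.42 1.24 0.01]
```

arm_command --targets '[[[-1, 0.35, -0.2], [0, 0, 0]], [[-1, 0.35, -0.2], [0, 0, 0]], [[-0.5, 0.18, 0], [0, 0, 0]], [[0, 0, 0], [0, 0, 0]], [[0, 0, 0], [0, 0, 0]]]'

```text
time: 22.37
tool_pos: [0.5688, -0.0898, 0.0558]
orientation: [[0.341, 0.94, 0.002], [0.94, -0.341, -0.0], [0.0, 0.002, -1.0]]
force: [-1.6, -0.4, -5.3]
opening: 0.117
grip_force: 107.8
```

```bash
python3 s.py
```

```text
t 22.3667 p [ 0.5688 -0.0898  0.0558] yaw -19.92 z [ 2.1e-03 -5.0e-04 -1.0e+00] F [-1.6  -0.36 -5.33] bay s,lat mm 90.1 0.2 Fs,Fl -1.38 -0.88 open 0.11708544402211128 grip 107.7801775932312 T [0.09 0.39 0.02]
```

arm_command --targets '[[[-1, 0.35, -0.4], [0, 0, 0]], [[0, 0, -0.4], [0, 0, 0]], [[0, 0, 0], [0, 0, 0]], [[0, 0, 0], [0, 0, 0]]]'

```text
time: 22.7
tool_pos: [0.5675, -0.0893, 0.0548]
orientation: [[0.341, 0.94, 0.001], [0.94, -0.341, -0.0], [0.0, 0.001, -1.0]]
force: [-0.5, 0.0, -4.4]
opening: 0.115
grip_force: 107.8
```

```bash
python3 s.py
```

```text
t 22.7 p [ 0.5675 -0.0893  0.0548] yaw -19.92 z [ 1.3e-03 -2.0e-04 -1.0e+00] F [-0.54  0.04 -4.42] bay s,lat mm 88.6 0.3 Fs,Fl -0.52 -0.15 open 0.1152554823605912 grip 107.83746242523193 T [0.05 0.03 0.  ]
```

Free of the pad. Lower to contact, then release gently.

arm_command --targets '[[[0, 0, -0.4], [0, 0, 0]], [[0, 0, -0.3], [0, 0, 0]], [[0, 0, 0], [0, 0, 0]], [[0, 0, 0], [0, 0, 0]]]'

```text
time: 23.03
tool_pos: [0.5671, -0.0892, 0.0541]
orientation: [[0.341, 0.94, 0.001], [0.94, -0.341, -0.0], [0.0, 0.001, -1.0]]
force: [-0.6, -0.8, -1.2]
opening: 0.114
grip_force: 108.3
```

arm_command --targets '[[[0, 0, 0], [0, 0, 0]], [[0, 0, 0], [0, 0, 0]], [[0, 0, 0], [0, 0, 0]], [[0, 0, 0], [0, 0, 0]], [[0, 0, 0], [0, 0, 0]]]' --hand 24

```text
time: 23.45
tool_pos: [0.567, -0.0891, 0.054]
orientation: [[0.341, 0.94, 0.001], [0.94, -0.341, -0.0], [0.0, 0.001, -1.0]]
force: [-0.4, -1.6, -0.1]
opening: 0.282
grip_force: 0.0
```

```bash
python3 s.py
```

```text
t 23.45 p [ 0.567  -0.0891  0.054 ] yaw -19.92 z [ 5.e-04 -0.e+00 -1.e+00] F [-0.44 -1.6  -0.06] bay s,lat mm 88.2 0.2 Fs,Fl 0.13 -1.65 open 0.2823811769825144 grip 0.0 T [ 0.02 -0.07  0.01]
```

arm_command --targets '[[[0, 0, 0], [0, 0, 0]], [[0, 0, 0], [0, 0, 0]], [[0, 0, 0], [0, 0, 0]], [[0, 0, 4], [0, 0, 0]], [[0, 0, 12], [0, 0, 0]], [[0, 0, 25], [0, 0, 0]], [[0, 0, 30], [0, 0, 0]], [[0, 0, 30], [0, 0, 0]]]' --hand 45

```text
time: 24.12
tool_pos: [0.5664, -0.0893, 0.1566]
orientation: [[0.341, 0.94, -0.001], [0.94, -0.341, -0.0], [-0.0, -0.0, -1.0]]
force: [0.5, -0.8, -0.2]
opening: 0.529
grip_force: 0.0
```

arm_command --targets '[[[-20, 20, 30], [0, 0, 0]], [[-20, 30, 10], [0, 0, 0]], [[-20, 36, 0], [0, 0, 0]], [[-20, 36, 0], [0, 0, 0]], [[-10, 36, 0], [0, 0, 0]], [[0, 36, 0], [0, 0, 0]], [[0, 20, 0], [0, 0, 0]], [[0, 0, 0], [0, 0, 0]]]'

```text
time: 24.78
tool_pos: [0.4765, 0.1305, 0.196]
orientation: [[0.333, 0.943, 0.001], [0.943, -0.333, 0.002], [0.003, 0.001, -1.0]]
force: [0.6, -0.5, -0.3]
opening: 0.525
grip_force: 0.0
```

```bash
python3 - <<'E'
from h import *
a=snap('side','s5')['frame'];b=snap('top','t5')['frame']
p=cv2.resize(a[130:205,285:375],(540,450),interpolation=2)
q=cv2.resize(b[150:240,315:385],(260,334),interpolation=2)
o=np.zeros((450,800,3),np.uint8);o[:,:540]=p;o[:334,540:]=q
cv2.imwrite('pics/H.png',cv2.convertScaleAbs(o[:,:,::-1],alpha=1.3))
E
python3 s.py
```

```text
t 24.8833 p [0.4769 0.1253 0.1956] yaw -19.82 z [ 9.e-04  1.e-04 -1.e+00] F [-0.63 -1.19 -0.52] bay s,lat mm -69.3 171.5 Fs,Fl -0.19 -1.34 open 0.5262561812958975 grip 0.0 T [0.   0.02 0.04]
```

View pics/H.png

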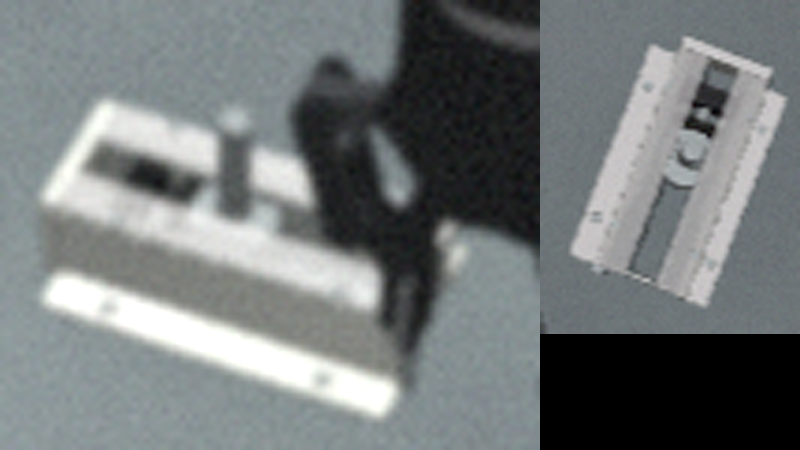

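The crops show the weight standing upright in the slot beside the pad (stem top at about (235,115) in the side view). The flap is across the mouth as it was at the start (about (650,275) in the top view).

```bash
python3 -c "
from rig import *
print(close_job())"
```

```text
the job is handed in; nothing more can be done
None
```

The job is handed in: the weight stands upright in the bay with the flap shut, after being pressed on the pad at about 8 N for over half a second (peak reading on the pad about 9 N). I carried it over the squat weight to the mouth and pushed it in held about 1 mm off the bench, because when slid in contact it jammed: in front of the bay (about 50 N read at the wrist) and lightly at the flap (about 14 N).

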